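# Load the slide stainer

## Task

Get the slide stainer ready for a run. First turn the reagent carousel by its yellow post one notch (60 degrees) anticlockwise, seen from above, so that it rests in the next notch; then hang every blue slide carrier on the transport rail, each lifted over the orange lip and lowered until its hook sits fully behind the lip; and last of all press the green filter into its housing until it is flush and both yellow tabs have clicked under the ledges. Leave the other things on the bench where they are.

Things in the scene. Friction and masses are not known exactly. Their poses are not given: they have to be found in the camera images.
- rail: Fixed straight transport rail, aluminium with an orange lip, 528 mm long. Origin on the bench under the middle of the lip's near face; z up, y along the rail, +x away from the near side, where carriers hang. A 6 mm thick upright plate (x 0 to 6 mm, z 25 to 125 mm) ends in the lip. Free for hooks between y -250 and +250 mm; white end blocks beyond, 128 mm high.
- rail_lip (a point): Middle of the rail's anti-jump lip: top edge, near face (z 125 mm); axes as the rail. The lip is 6 mm thick and stands 20 mm above the track floor behind it (x 6 to 42 mm, top at z 105 mm, nothing above it). A hung carrier has its body on the near side, its arm on the lip and its tooth behind it: origin about 25 mm before this face and 64 mm below this edge, leaning 0.05 to 0.15 rad.
- carousel (a joint): Angle of the reagent carousel (rad), growing anticlockwise seen from above. About 0 at the start (first notch). Sprung notches at 0, 1.047 and 2.094 rad (60 degrees apart) hold it with about 0.03 rad of play and pull it in from within 0.15 rad either side; it turns freely in between. About 5 N at the post takes it over the hump out of or into a notch. Stops at -0.25 and 2.3.
- carousel_post (a point): Centre of the top of the carousel's yellow upright post, the one to hold or push: round, 20 mm across, standing 94 mm up from the grey disc (disc top at z 36 mm, post top at z 130 mm), 78 mm from the carousel axis; it turns with the carousel. The jars on the disc are fixed to it and reach z 74 mm.
- carousel_axis (a point): Point on the carousel's vertical axis, at the top of its disc (z 36 mm). The disc is 190 mm across on a white round base 200 mm across.
- housing: Fixed white filter housing, 100 (x) x 92 (y) x 45 mm high, with an opening that tapers from 76 x 51 mm at the top to 64 x 39 mm (a ledge along each long side, z 32 to 37 mm) and is wider below the ledges. Origin under its centre, z up, x along the opening's long side.
- housing_top (a point): Centre of the housing's opening, level with its top face, 45 mm above the bench; axes as the housing. Clipped in, the filter's flange lies on this face, its origin 26 mm below this point. Pushing the tabs past the ledges takes about 8 to 14 N.
- filter: Loose clip-in filter, 0.15 kg, standing on its plug: black plug 60 (x) x 36 (y) x 26 mm high, over it a green flange 86 x 64 mm (z 26 to 32), on top a green grip rib 54 long (x) x 18 thick (y), z 32 to 68 mm. Origin at the centre of the plug's underside, z up, x along the rib. Either way round fits.
- tab_left (a joint): Inward travel (m, 0 = out, 0.004 = fully pressed) of the filter's yellow sprung tab on its +y side: a rounded bar 32 mm long, 8 mm thick, its middle 9 mm above the plug's underside, standing 4 mm proud of the plug when out.
- tab_right (a joint): The same for the tab on the -y side.
- carrier1: Blue slide carrier, 0.2 kg, steel foot (four to six are present; absent: None). Body 50 (x) x 60 (y) x 70 mm high; origin under its centre. On top a white grip tab 20 (x) x 30 (y), z 70 to 112. At the top of the +x side a hook 40 wide: arm out to x 47 (z 62 to 70), at its end a tooth x 39 to 47 down to z 46; slot of 14 between body and tooth. It stands on the bench, hook away from the robot.
- carrier2: Blue slide carrier, 0.2 kg, steel foot (four to six are present; absent: None). Body 50 (x) x 60 (y) x 70 mm high; origin under its centre. On top a white grip tab 20 (x) x 30 (y), z 70 to 112. At the top of the +x side a hook 40 wide: arm out to x 47 (z 62 to 70), at its end a tooth x 39 to 47 down to z 46; slot of 14 between body and tooth. It stands on the bench, hook away from the robot.
- carrier3: Blue slide carrier, 0.2 kg, steel foot (four to six are present; absent: None). Body 50 (x) x 60 (y) x 70 mm high; origin under its centre. On top a white grip tab 20 (x) x 30 (y), z 70 to 112. At the top of the +x side a hook 40 wide: arm out to x 47 (z 62 to 70), at its end a tooth x 39 to 47 down to z 46; slot of 14 between body and tooth. It stands on the bench, hook away from the robot.
- carrier4: Blue slide carrier, 0.2 kg, steel foot (four to six are present; absent: None). Body 50 (x) x 60 (y) x 70 mm high; origin under its centre. On top a white grip tab 20 (x) x 30 (y), z 70 to 112. At the top of the +x side a hook 40 wide: arm out to x 47 (z 62 to 70), at its end a tooth x 39 to 47 down to z 46; slot of 14 between body and tooth. It stands on the bench, hook away from the robot.
- carrier5: Blue slide carrier, 0.2 kg, steel foot (four to six are present; absent: None). Body 50 (x) x 60 (y) x 70 mm high; origin under its centre. On top a white grip tab 20 (x) x 30 (y), z 70 to 112. At the top of the +x side a hook 40 wide: arm out to x 47 (z 62 to 70), at its end a tooth x 39 to 47 down to z 46; slot of 14 between body and tooth. It stands on the bench, hook away from the robot.
- carrier6: Blue slide carrier, 0.2 kg, steel foot (four to six are present; absent: None). Body 50 (x) x 60 (y) x 70 mm high; origin under its centre. On top a white grip tab 20 (x) x 30 (y), z 70 to 112. At the top of the +x side a hook 40 wide: arm out to x 47 (z 62 to 70), at its end a tooth x 39 to 47 down to z 46; slot of 14 between body and tooth. It stands on the bench, hook away from the robot.
- mouse: Bystander, to be left alone: grey computer mouse, 72 mm across, 36 high; origin at the centre of its underside.
- pipette: Bystander, to be left alone: lying pipette, blue and white, 225 mm long along its x, 26 thick; origin at the centre of its underside.
- dish: Bystander, to be left alone: closed glass culture dish, 55 mm across, 14 high; origin at the centre of its underside.
- slide_box: Bystander, to be left alone: orange slide box 85 x 32 x 22 mm; origin at the centre of its underside.
- bottle: Bystander, to be left alone: amber bottle 60 mm across, 120 high; origin at the centre of its underside.
- jar: Bystander, to be left alone: white jar 60 mm across, 70 high; origin at the centre of its underside.
Mind the look-alikes: they are no part of the job. Several things look just like the part that bears carousel: the one meant starts farthest to the robot's left.

How it is judged:
By the outcome, as a careful person would: the job done as asked, in the order asked, and still so for the second after the job is handed in, with the robot touching nothing.
Of carrier1, carrier2, carrier3, carrier4, carrier5, carrier6 only 4 to 6 are there at a start; the rules pass over those that are not, and their reading is None.
At some moment in a run one of carrier1, carrier2, carrier3, carrier4, carrier5, carrier6, filter may be knocked a few centimetres aside while the robot is not near it.
It also fails if it takes over 210 s, if anything falls off the work surface, if the arm or the gripper's body presses on something with over 40 N, if the wrist force passes 120 N, or if a joint passes its speed limit or range.

## Robot

A 6-joint arm with a two-finger parallel gripper is mounted at the origin on the work surface. World frame = base frame: x ahead of the robot, y to its left, z up, the work surface at z = 0. Lengths are in mm, angles in rad, forces in N, time in s.
With the tool pointing down it reaches from about 300 to 775 mm from the base axis. Payload 14.6 kg.
Tool frame: the origin (TCP) lies between the finger pads; the fingertips stand 8 mm ahead of it and the grasp point (between the pads) lies 11 mm behind it; z points along the fingers, y is the direction in which the jaws open and shut (so a half turn about z gives the same grasp; the last joint's range is limited). The gripper opens to 94 mm and grips with 3 to 60 N. Pads are 16 mm wide; open, the fingers measure 119 mm over their backs; the gripper's body (75 mm by 177 mm) begins 78 mm behind the grasp point.
Start: joints at [-1.361, 0.3, 1.521, -0, 1.321, -0.067], TCP at [150.297, -529.056, 213.446] pointing down, gripper open.
Joint ranges: [-3.03, 3.03], [-0.79, 2.21], [0.23, 2.52], [-1.04, 4.18], [0, 3.07], [-2.55, 2.55]. Speed limits (rad/s): [2.22, 2.22, 2.57, 3.14, 3.14, 3.14].

## Interface

Orientations are given as [roll, pitch, yaw] about the fixed x, y, z axes, in that order (R = Rz(yaw) Ry(pitch) Rx(roll)).
In Python, from cell import manip gives the robot as it stands. The module is installed in compiled form; this text tells all that it offers.
- The arm moves only by the tool send_rows, never from a script. Its argument "series" is a list that holds one entry, the list of rows, each a list of 5 numbers: the opening, from 0 (shut) to 1 (fully open), then the shift along the tool's x, y, z in mm, then the turn about the tool's z in degrees. In form: [[[gripper, dx, dy, dz, roll], ...]]. A call has 1 to 10 rows; each row is the pose to reach, as a shift and turn from the pose commanded when the call began, along the tool's axes at that moment; what a row does not reach only later rows make up. A row lasts 1/10 s, in which the tool goes at most 50 mm and 8.59 degrees, less where a joint would pass 70% of its speed; a pose out of reach is approached as far as the arm can. A call with a gripper value outside its range is refused whole. The fingers move at their own pace and stop on an object; "newtons" is the grip in N (left out, the last holds). Time passes only in rows, so rows that repeat a pose let the fingers close. It gives the time, the measured TCP pose, the force and the opening at its end, in the units of the state.
- manip.read_state(): the state, without advancing time (a new reading comes with each control period).
- manip.camera(name): name is "scene" or "top"; returns a dict with "img" (384x512x3 uint8, red, green, blue), "vfov" (degrees; the focal length in pixels is half the picture's height over the tangent of half this angle, whatever the lens; pixels are square), "cx", "cy" (the principal point, pixels), "pose" (4x4, takes a point from camera to world coordinates). Camera axes: x right, y down, z forward; pixel columns grow to the right and rows downward; lengths in mm; the calibration is good to about 2 mm. A picture is of the moment at which its call begins. There is no depth.
- manip.sign_off(): hands the job in, once; it reports no verdict.
Trained networks look in a picture, given as the dict that the camera call returned (one of the last four; its "shot" number tells which), for a name from the list of things; names that differ only in an ending like _2 or _b are one class to them, and where a whole thing is asked for, a point or a joint stands for the part that bears it (a point fixed in the world has none). Each returns a list of dicts, best first, with "conf" (0 to 1); they miss things now and then, are a little off and sometimes report something else, mostly with a low value. They report only what shows in the picture. A call takes as long as a camera call. They do not tell look-alikes from the thing itself.
- manip.find_in(target, picture): "rect" ([left, top, width, height] in pixels, round what is visible of it).
- manip.silhouettes(target, picture): "pixels" (384x512 bool, what is visible of it) and "rect" ([left, top, width, height] in pixels, round what is visible of it).
The state is a dict: "clock": time; "joints": joint angles; "qd": joint speeds; "effort": joint torques, N m; "eef_pos": TCP position; "eef_rot": TCP orientation; "wrist_force": force on the tool from outside, world axes, zero at the start; "moment": the same for the moment, N m; "finger_gap": finger opening in mm.
Only numpy, scipy, OpenCV 4.12 (cv2) and the standard library are available. Lean on these libraries where they do the work, as an engineer would, in place of code of your own. Each camera call takes 0.05 s, during which the arm holds its last target. There are 200 camera calls.

## Working session

There is one attempt and no reset: what is moved stays moved. The work goes in short steps, Python scripts to look and compute and a tool call to move; the robot and the scene stay as the last step left them, time stands still between calls to the robot, and variables do not carry over. Pictures are saved under pics/ and viewed, about 12 in all and at most 16, crops included, and the job is handed in when it is done.

Besides the shell and the picture viewer there is one more tool, called after "Request:" as name(argument=value, ...), one argument or row to a line, values as JSON. send_rows: Moves the arm, as the interface text tells. Its arguments: {"type":"object","properties":{"series":{"type":"array"},"newtons":{"type":"number"}},"required":["series"]}

```bash
mkdir -p pics
cat > h.py <<'E'
import numpy as np, cv2
from cell import manip
def proj(c,P):
    P=np.atleast_2d(P).astype(float);T=np.linalg.inv(c["pose"]);q=P@T[:3,:3].T+T[:3,3]
    f=c["img"].shape[0]/2/np.tan(np.radians(c["vfov"])/2)
    return np.c_[f*q[:,0]/q[:,2]+c["cx"],f*q[:,1]/q[:,2]+c["cy"]]
def back(c,uv,z):
    uv=np.atleast_2d(uv).astype(float);f=c["img"].shape[0]/2/np.tan(np.radians(c["vfov"])/2)
    d=np.c_[(uv[:,0]-c["cx"])/f,(uv[:,1]-c["cy"])/f,np.ones(len(uv))]@c["pose"][:3,:3].T
    o=c["pose"][:3,3];return o+d*((z-o[2])/d[:,2])[:,None]
def save(c,n,crop=None,s=1.5):
    i=c["img"][:,:,::-1]
    if crop: x,y,w,h=crop;i=i[y:y+h,x:x+w]
    cv2.imwrite("pics/"+n,cv2.resize(i,None,fx=s,fy=s,interpolation=cv2.INTER_CUBIC))
E
python3 - <<'E'
from h import *
s=manip.read_state();print({k:np.round(v,3).tolist() for k,v in s.items()})
for n in("top","scene"):
    c=manip.camera(n);save(c,n+"0.png");print(n,c["vfov"],c["cx"],c["cy"],np.round(c["pose"],3).tolist(),[k for k in c])
    for t in("rail","carousel","housing","filter","carrier1","mouse","pipette","dish","slide_box","bottle","jar"):
        for r in manip.find_in(t,c):
            if r["conf"]>.25:
                x,y,w,h=r["rect"];print(t,round(r["conf"],2),np.round(r["rect"]).tolist(),np.round(back(c,[x+w/2,y+h/2],50)[0]).tolist())
E
```

```text
{'clock': 0.0, 'joints': [-1.361, 0.3, 1.522, -0.0, 1.321, -0.067], 'qd': [0.002, -0.001, 0.0, -0.001, -0.0, 0.0], 'effort': [0.005, -53.18, -35.274, 0.071, 0.025, -0.0], 'eef_pos': [150.248, -528.796, 212.866], 'eef_rot': [-3.14, -0.0, 0.277], 'wrist_force': [-0.097, 0.388, -0.322], 'moment': [-0.001, -0.001, 0.019], 'finger_gap': 94.166}
top 55.79642147958563 255.12218214120114 195.65715405044713 [[-0.01, -0.996, 0.087, 384.031], [-1.0, 0.01, -0.003, -49.164], [0.002, -0.087, -0.996, 1506.878], [0.0, 0.0, 0.0, 1.0]] ['img', 'vfov', 'cx', 'cy', 'pose', 'shot']
rail 0.81 [167.0, 120.0, 139.0, 63.0] [692.0, 22.0, 50.0]
carousel 0.92 [378.0, 217.0, 58.0, 43.0] [334.0, -661.0, 50.0]
carousel 0.59 [306.0, 181.0, 50.0, 41.0] [485.0, -358.0, 50.0]
housing 0.82 [132.0, 176.0, 30.0, 25.0] [542.0, 382.0, 50.0]
filter 0.77 [163.0, 216.0, 17.0, 22.0] [389.0, 281.0, 50.0]
filter 0.47 [178.0, 182.0, 17.0, 22.0] [523.0, 222.0, 50.0]
filter 0.36 [302.0, 180.0, 54.0, 42.0] [486.0, -348.0, 50.0]
carrier1 0.85 [197.0, 198.0, 16.0, 21.0] [460.0, 150.0, 50.0]
carrier1 0.77 [270.0, 204.0, 18.0, 17.0] [44
[... 1183 characters left out ...]
4.0, 20.0, 21.0] [507.0, 238.0, 50.0]
carrier1 0.66 [271.0, 175.0, 21.0, 23.0] [434.0, 2.0, 50.0]
carrier1 0.53 [289.0, 197.0, 22.0, 26.0] [443.0, 145.0, 50.0]
carrier1 0.52 [248.0, 154.0, 20.0, 23.0] [448.0, -151.0, 50.0]
mouse 0.64 [255.0, 136.0, 12.0, 12.0] [361.0, -256.0, 50.0]
pipette 0.6 [324.0, 286.0, 48.0, 35.0] [548.0, 550.0, 50.0]
dish 0.43 [297.0, 194.0, 12.0, 3.0] [386.0, 93.0, 50.0]
slide_box 0.61 [292.0, 200.0, 17.0, 23.0] [446.0, 151.0, 50.0]
slide_box 0.29 [206.0, 124.0, 39.0, 41.0] [497.0, -341.0, 50.0]
bottle 0.59 [284.0, 283.0, 21.0, 23.0] [682.0, 414.0, 50.0]
jar 0.53 [188.0, 140.0, 13.0, 18.0] [635.0, -397.0, 50.0]
jar 0.27 [321.0, 287.0, 52.0, 38.0] [556.0, 555.0, 50.0]
```

Run:
```python
from h import *
c=manip.camera("top");save(c,"t1.png",(95,110,200,140),4);save(c,"t2.png",(285,130,160,135),4.4)
c=manip.camera("scene");save(c,"s1.png",(170,100,210,225),2.6)
```

```text
(no output)
```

View pics/t1.png

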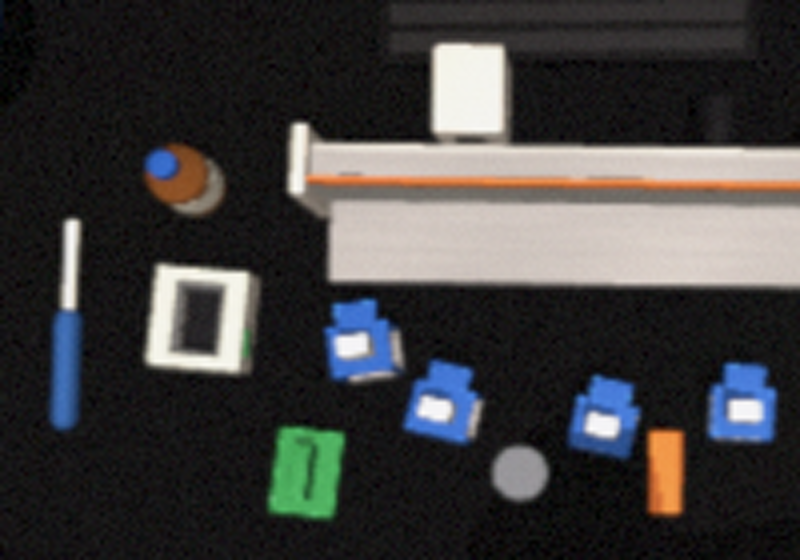

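View pics/t2.png

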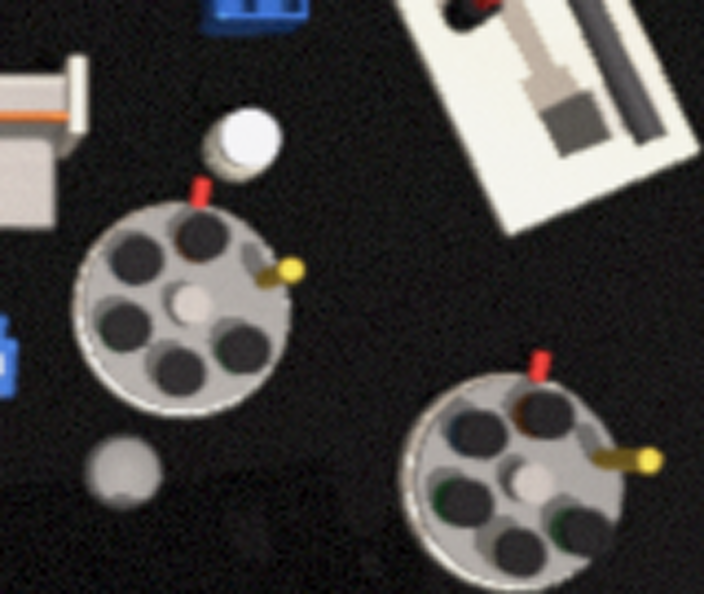

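View pics/s1.png

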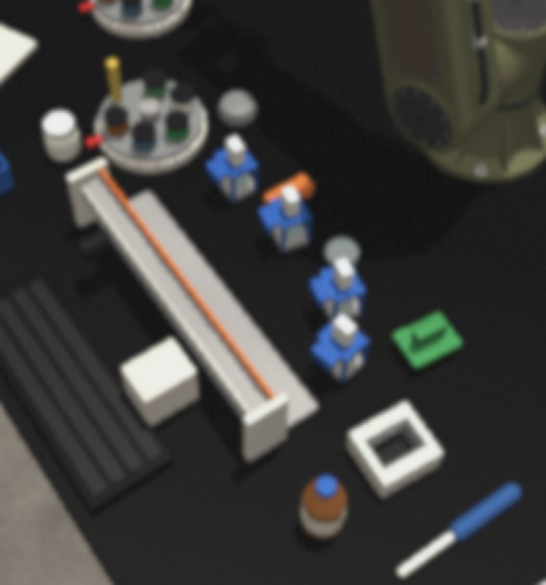

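```bash
cat > fit.py <<'E'
from h import *
from scipy.optimize import minimize
def box(x0,x1,y0,y1,z0,z1): return np.array([[x,y,z] for x in(x0,x1) for y in(y0,y1) for z in(z0,z1)],float)
def cyl(x,y,r,z0,z1): return np.array([[x+r*np.cos(a),y+r*np.sin(a),z] for a in np.arange(0,6.28,.2) for z in(z0,z1)])
M=dict(carrier=[box(-25,25,-30,30,0,70),box(-10,10,-15,15,70,112),box(25,47,-20,20,62,70),box(39,47,-20,20,46,70)],
 filter=[box(-43,43,-32,32,26,32),box(-30,30,-18,18,0,26),box(-27,27,-9,9,32,68)],
 housing=[box(-50,50,-46,46,0,45)], disc=[cyl(0,0,100,0,20),cyl(0,0,95,20,36)], post=[cyl(0,0,10,36,130)],
 lip=[box(0,6,-250,250,105,125)])
S=4
def world(p,V): c,s=np.cos(p[2]),np.sin(p[2]); return V@np.array([[c,s,0],[-s,c,0],[0,0,1]])+[p[0],p[1],0]
def render(c,parts,p):
    m=np.zeros((384*S,512*S),np.uint8)
    for V in parts:
        q=proj(c,world(p,V)); h=cv2.convexHull(((q+.5)*S*16-8).astype(np.int32)); cv2.fillConvexPoly(m,h,255,shift=4)
    return cv2.resize(m,(512,384),interpolation=cv2.INTER_AREA)/255.
def fit(obs,model,p0,yaw=True):
    G=lambda a:cv2.GaussianBlur(a.astype(np.float32),(0,0),1.)
    o=[(c,G(m)) for c,m in obs]
    def f(d):
        p=np.array(p0,float); p[:2]+=d[:2]*10; p[2]+=d[2]*.2 if yaw else 0
        return sum(((G(render(c,M[model],p))-m)**2).sum() for c,m in o)
    n=sum((m**2).sum() for _,m in o); best=None
    for y0 in ((-1.5,0,1.5) if yaw else (0,)):
        r=minimize(f,[0,0,y0],method="Nelder-Mead",options=dict(initial_simplex=[[0,0,y0],[1,0,y0],[0,1,y0],[0,0,y0+1]],maxfev=130))
        if best is None or r.fun<best.fun: best=r
    d=best.x; return np.array([p0[0]+d[0]*10,p0[1]+d[1]*10,p0[2]+(d[2]*.2 if yaw else 0)]),best.fun/n
def near(masks,c,xy,z,tol=45):
    """best silhouette whose middle lies near the world point"""
    uv=proj(c,[[*xy,z]])[0]; k=[(np.hypot(*(np.argwhere(m["pixels"]).mean(0)[::-1]-uv)),i) for i,m in enumerate(masks) if m["pixels"].any()]
    if not k: return None
    d,i=min(k); return masks[i]["pixels"] if d<tol/4 else None
def hsv(c): return cv2.cvtColor(c["img"],cv2.COLOR_RGB2HSV)
def locate(cams,target,model,p0,yaw=True,z=45):
    obs=[(c,m) for c in cams for m in [near(manip.silhouettes(target,c),c,p0[:2],z)] if m is not None]
    r=[]
    for o in ([obs] if len(obs)<2 else [obs,obs[:1],obs[1:]]): 
        if o:
            p,e=fit(o,model,p0,yaw); r.append((np.round(p,2).tolist(),round(float(e),3)))
    return r
E
cat > look.py <<'E'
from fit import *
import sys
cams=[manip.camera("top"),manip.camera("scene")]
def car(p): print("carrier",*locate(cams,"carrier1","carrier",p))
for p in ([515,215,.2],[455,145,-.2],[437,-20,-.2],[445,-135,0]): car(p)
print("filter",*locate(cams,"filter","filter",[395,285,1.5]))
print("housing",*locate(cams,"housing","housing",[545,385,1.5]))
def col(c,lo,hi,p,z,R):
    m=cv2.inRange(hsv(c),lo,hi)>0; uv=proj(c,[[*p,z]])[0]; yy,xx=np.mgrid[:384,:512]
    return m&(np.hypot(xx-uv[0],yy-uv[1])<R)
post=[(c,col(c,(20,90,60),(38,255,255),(490,-420),90,30)) for c in cams]
for o in(post,post[:1],post[1:]): print("post",[m.sum() for _,m in o],fit(o,"post",[490,-420,0],False))
for s in(slice(0,2),slice(0,1),slice(1,2)):
    l=[(c,cv2.inRange(hsv(c),(4,150,100),(16,255,255))>0) for c in cams]
    l=[(c,m&(render(c,[box(-30,40,-290,290,90,130)],[700,20,0])>0)) for c,m in l][s]; print("lip",[m.sum() for _,m in l],fit(l,"lip",[700,20,-.02]))
print("disc",*locate(cams,"carousel","disc",[480,-345,0],False))
E
python3 look.py
```

```text
carrier ([505.84, 226.59, 0.19], 0.033) ([508.49, 225.75, 0.17], 0.014) ([502.64, 227.66, 0.23], 0.015)
carrier ([441.39, 144.5, -0.16], 0.079) ([445.96, 146.54, -0.27], 0.003) ([436.98, 141.02, -0.08], 0.076)
carrier ([425.05, -15.77, -0.19], 0.022) ([428.29, -15.61, -0.23], 0.006) ([421.85, -17.13, -0.13], 0.006)
carrier ([436.64, -154.37, 0.02], 0.045) ([440.92, -155.31, -0.02], 0.029) ([434.58, -152.79, -0.02], 0.02)
filter ([383.64, 286.62, 3.03], 0.039) ([386.18, 286.24, 3.01], 0.011) ([379.34, 287.83, 3.02], 0.034)
housing ([539.86, 395.35, 1.48], 0.059) ([543.17, 395.58, 1.49], 0.051) ([536.65, 395.71, 1.47], 0.044)
post [np.int64(62), np.int64(93)] (array([ 517.12169236, -420.66847977,    0.        ]), np.float64(0.13311656220208948))
post [np.int64(62)] (array([ 520.07638985, -422.21401031,    0.        ]), np.float64(0.02712277019212497))
post [np.int64(93)] (array([ 510.58132901, -427.34507557,    0.        ]), np.float64(0.07703896676897973))
lip [np.int64(91), np.int64(0)] (array([576.75032829, 175.75267867,  -0.67686832]), np.float64(7.58316485689264))
lip [np.int64(91)] (array([719.64629453,  44.13469619,  -1.30330561]), np.float64(4.168719636359817))
lip [np.int64(0)] (array([ 7.11149563e+02,  9.91907171e+00, -4.35029001e-01]), np.float64(inf))
disc ([491.58, -352.98, 0.0], 0.089) ([494.24, -349.18, 0.0], 0.026) ([479.07, -366.91, 0.0], 0.098)fit.py:26: RuntimeWarning: divide by zero encountered in scalar divide
  d=best.x; return np.array([p0[0]+d[0]*10,p0[1]+d[1]*10,p0[2]+(d[2]*.2 if yaw else 0)]),best.fun/n
```

Request:
send_rows(
  series=[
    [[1,382,-2,0,-85],[1,382,-2,0,-85],[1,382,-2,0,-85],[1,382,-2,0,-85],[1,382,-2,0,-85],[1,382,-2,0,-85],[1,382,-2,0,-85],[1,382,-2,0,-85],[1,382,-2,0,-85],[1,382,-2,0,-85]],
  ],
)

```text
clock: 3.1
eef_pos: [518.2, -422.0, 212.8]
eef_rot: [-3.141, -0.001, 1.768]
wrist_force: [-0.7, 0.3, -0.3]
finger_gap: 94.1
```

Request:
send_rows(
  series=[
    [[1,0,0,60,-34.1],[1,0,0,60,-34.1],[1,0,0,60,-34.1],[1,0,0,60,-34.1],[1,0,0,60,-34.1],[1,0,0,60,-34.1]],
  ],
)

```text
clock: 3.7
eef_pos: [517.2, -422.7, 153.4]
eef_rot: [-3.142, -0.0, 2.351]
wrist_force: [1.0, 0.5, -0.4]
finger_gap: 94.3
```

Run:
```python
from h import *
a=manip.camera("top");b=manip.camera("scene")
out=[]
for c in(a,b):
    im=c["img"][:,:,::-1].copy();u=proj(c,[[517,-423,130]])[0];x,y=int(u[0])-32,int(u[1])-32
    k=cv2.resize(im[y:y+64,x:x+64],None,fx=6,fy=6,interpolation=cv2.INTER_CUBIC)
    for P in([517,-423,130],[517,-423,36],[491,-349,36]):
        q=((proj(c,[P])[0]-[x,y]+.5)*6).astype(int);cv2.drawMarker(k,tuple(int(v) for v in q),(255,0,255),0,8)
    out.append(k)
cv2.imwrite("pics/p1.png",np.hstack(out))
```

```text
(no output)
```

View pics/p1.png

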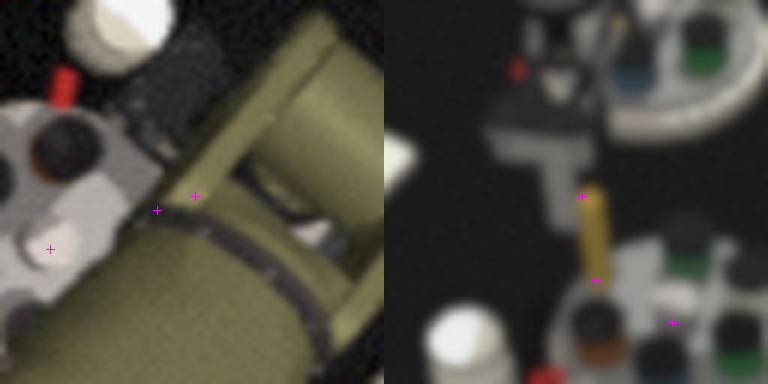

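Run:
```python
from h import *
b=manip.camera("scene");u=proj(b,[[517,-423,130]])[0];x,y=int(u[0])-32,int(u[1])-32
s=manip.read_state();p=np.array(s["eef_pos"]);print(p,s["eef_rot"])
a=s["eef_rot"][2]-np.pi/2;d=np.array([np.cos(a),np.sin(a),0]);e=np.array([-d[1],d[0],0])
for k in(47,59,-47,-59):
  for w in(-8,8):
    print(k,w,np.round((proj(b,[p+k*d+w*e-[0,0,8]])[0]-[x,y]+.5)*6+[384,0]))
for P in([517,-423,130],[517,-423,120],[521,-427,130],[513,-427,130],[517,-433,130]):print(P,np.round((proj(b,[P])[0]-[x,y]+.5)*6+[384,0]))
```

```text
[ 517.22411183 -422.76254712  153.50152714] [3.14156763e+00 8.51858934e-05 2.35274232e+00]
47 -8 [555. 225.]
47 8 [575. 228.]
59 -8 [550. 237.]
59 8 [571. 239.]
-47 -8 [586. 138.]
-47 8 [606. 140.]
-59 -8 [589. 127.]
-59 8 [609. 129.]
[517, -423, 130] [583. 196.]
[517, -423, 120] [584. 205.]
[521, -427, 130] [576. 195.]
[513, -427, 130] [585. 191.]
[517, -433, 130] [576. 189.]
```

Request:
send_rows(
  series=[
    [[1,3.5,-3.5,49,0],[1,3.5,-3.5,49,0],[0,3.5,-3.5,49,0],[0,3.5,-3.5,49,0],[0,3.5,-3.5,49,0],[0,3.5,-3.5,49,0],[0,3.5,-3.5,49,0],[0,3.5,-3.5,49,0]],
  ],
  newtons=12,
)

```text
clock: 4.65
eef_pos: [512.3, -422.8, 104.8]
eef_rot: [3.142, 0.0, 2.355]
wrist_force: [0.2, -0.2, 0.2]
finger_gap: 49.6
```

Request:
send_rows(
  series=[
    [[0,0,0,0,0],[0,0,0,0,0],[0,0,0,0,0],[0,0,0,0,0],[0,0,0,0,0],[0,0,0,0,0],[0,0,0,0,0]],
  ],
)

```text
clock: 5.35
eef_pos: [512.8, -420.6, 104.3]
eef_rot: [3.139, -0.003, 2.356]
wrist_force: [1.3, 13.7, 3.8]
finger_gap: 20.0
```

Request:
send_rows(
  series=[
    [[0,-3,8,0,0],[0,-5,16,0,0],[0,-6.5,24,0,0],[0,-7.5,32,0,0],[0,-7,40,0,0],[0,-6,48,0,0],[0,-4,56,0,0],[0,-1,64,0,0],[0,3,72,0,0],[0,7,79,0,0]],
  ],
)

```text
clock: 6.35
eef_pos: [563.3, -361.6, 104.5]
eef_rot: [-3.141, 0.0, 2.355]
wrist_force: [-0.8, -3.6, 1.5]
finger_gap: 19.5
```

Request:
send_rows(
  series=[
    [[0,0,0,0,0],[0,0,0,0,0]],
  ],
)

```text
clock: 6.55
eef_pos: [563.5, -360.9, 104.5]
eef_rot: [3.141, -0.001, 2.356]
wrist_force: [-0.0, 5.8, 2.3]
finger_gap: 19.3
```

Run:
```python
from h import *
s=manip.read_state();print(s["eef_pos"],s["wrist_force"],s["moment"],s["finger_gap"],s["clock"])
b=manip.camera("scene");save(b,"p2.png",(195,100,80,80),6)
```

```text
[ 563.50180339 -360.89872338  104.53167997] [-3.59042349e-03  5.77943708e+00  2.26800264e+00] [ 0.9043513  -0.20532412  0.0312451 ] 19.312199068421304 6.55
```

View pics/p2.png

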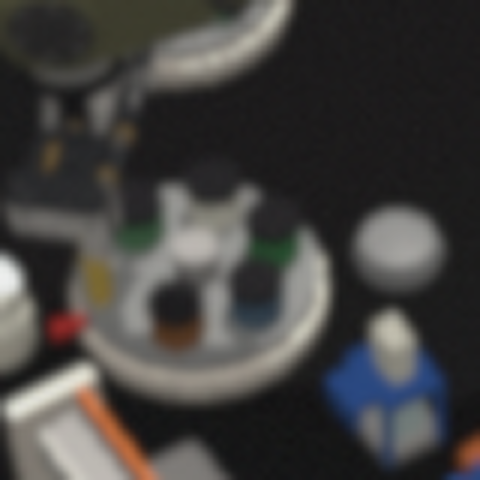

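Request:
send_rows(
  series=[
    [[1,0,0,0,0],[1,0,0,0,0],[1,0,0,0,0],[1,0,0,0,0],[1,0,0,-50,0],[1,0,0,-100,0],[1,0,0,-120,0]],
  ],
)

```text
clock: 7.3
eef_pos: [564.0, -362.7, 230.1]
eef_rot: [3.141, 0.007, 2.355]
wrist_force: [-0.1, -0.1, -0.3]
finger_gap: 71.9
```

Request:
send_rows(
  series=[
    [[1,236,57,0,45],[1,236,57,0,45],[1,236,57,0,45],[1,236,57,0,45],[1,236,57,0,45],[1,236,57,0,45],[1,236,57,0,45]],
  ],
)

```text
clock: 8.0
eef_pos: [436.7, -154.2, 225.1]
eef_rot: [3.14, 0.001, 1.571]
wrist_force: [0.5, -0.5, 0.2]
finger_gap: 93.9
```

```bash
cat > chk.py <<'E'
from fit import *
cams=[manip.camera("top"),manip.camera("scene")]
for c in cams:
    m=(cv2.inRange(hsv(c),(20,90,60),(38,255,255))>0)&(render(c,[cyl(0,0,130,30,140)],[487,-348,0])>0)
    print("post",m.sum(),fit([(c,m)],"post",[562,-362,0],False))
for i,c in enumerate(cams):
    H=hsv(c);reg=render(c,[box(-25,25,-255,255,105,125)],[683,20,0])>0
    m=(H[:,:,0]>3)&(H[:,:,0]<18)&(H[:,:,1]>110)&(H[:,:,2]>60)&reg
    ys,xs=np.nonzero(m);print("lip px",len(xs),xs.min(),xs.max(),ys.min(),ys.max(),np.polyfit(xs,ys,1) if i==0 else np.polyfit(ys,xs,1))
    P=back(c,np.c_[xs,ys],118);k=np.polyfit(P[:,1],P[:,0],1);print("  x at y=0",k,"y ext",P[:,1].min(),P[:,1].max())
E
python3 chk.py
python3 - <<'E'
from h import *
c=manip.camera("top");save(c,"t3.png",(160,110,190,140),4)
E
```

```text
post 98 (array([ 571.4945117 , -367.74314957,    0.        ]), np.float64(0.23238977600800106))
post 79 (array([ 561.30836647, -374.58986226,    0.        ]), np.float64(0.06554488480977115))
lip px 343 172 300 154 157 [1.13311297e-02 1.52801840e+02]
  x at y=0 [2.08691203e-02 6.61720246e+02] y ext -228.81640211323085 267.9311920564299
lip px 192 208 274 166 252 [ 0.76044276 82.09689458]
  x at y=0 [2.15295166e-02 6.58691561e+02] y ext -225.1486958940983 263.0165284256765
```

View pics/t3.png

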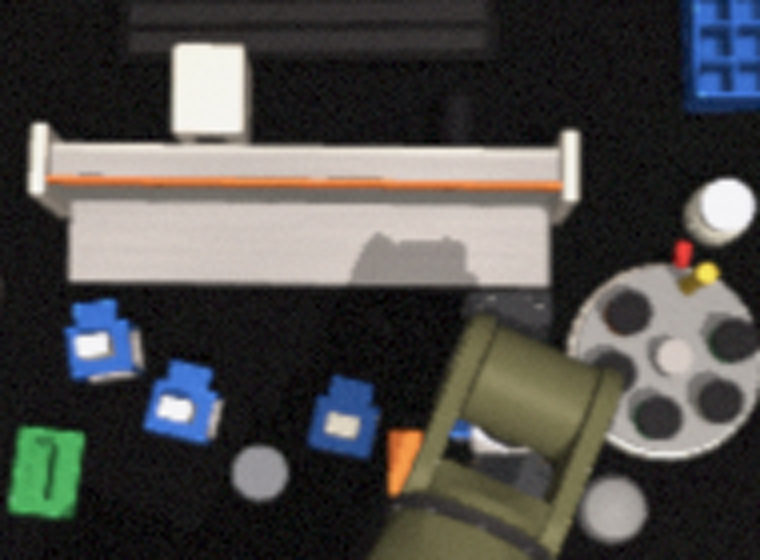

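```bash
cat > car.py <<'E'
from fit import *
def polar(gray,c,off,s,ax):
    th=np.radians(np.arange(0,360,.5));out=[]
    for r in np.arange(40,85,3):
        q=(proj(c,np.c_[ax[0]+r*np.cos(th),ax[1]+r*np.sin(th),np.full(len(th),74)])-off+.5)*s-.5
        out.append(cv2.remap(gray,q[:,0].astype(np.float32)[None],q[:,1].astype(np.float32)[None],1)[0])
    return np.array(out,float)
c=manip.camera("top");new=cv2.cvtColor(c["img"],cv2.COLOR_RGB2GRAY).astype(np.float32)
old=cv2.imread("pics/t2.png",0).astype(np.float32)
for ax in([491,-349],[494,-349],[489,-351]):
    A=polar(old,c,np.array([285,130]),4.4,ax);B=polar(new,c,np.zeros(2),1,ax)
    cc=[]
    for k in range(-40,241): # half-degree anticlockwise shifts
        R=np.roll(A,k,1);cc.append(np.corrcoef(R.ravel(),B.ravel())[0,1])
    cc=np.array(cc);i=np.argsort(-cc)[:1];print(ax,(i[0]-40)/2,cc.max(),"near0",(cc[:80].argmax()-40)/2,cc[:80].max(),"near60",(cc[120:200].argmax()+80)/2,cc[120:200].max())
E
python3 car.py
```

```text
[491, -349] 55.5 0.6543940204561812 near0 -4.0 0.5455835152164706 near60 55.5 0.6543940204561812
[494, -349] 55.0 0.6829441851523376 near0 -4.0 0.5319807048296438 near60 55.0 0.6829441851523376
[489, -351] -4.0 0.5585155700124851 near0 -4.0 0.5585155700124851 near60 55.0 0.5225630215845559
```

Request:
send_rows(
  series=[
    [[1,-209,134,0,-80],[1,-209,134,0,-80],[1,-209,134,0,-80],[1,-209,134,0,-80],[1,-209,134,0,-80],[1,-209,134,0,-80],[1,-209,134,0,-80],[1,-209,134,0,-80],[1,-209,134,0,-80],[1,-209,134,0,-80]],
  ],
)

```text
clock: 9.2
eef_pos: [570.5, -364.5, 223.5]
eef_rot: [3.141, -0.001, 2.972]
wrist_force: [-0.1, 0.7, 0.3]
finger_gap: 94.2
```

Request:
send_rows(
  series=[
    [[1,0,0,50,0],[1,0,0,100,0],[1,0,0,121,0],[0,0,0,121,0],[0,0,0,121,0],[0,0,0,121,0],[0,0,0,121,0],[0,0,0,121,0],[0,0,0,121,0],[0,0,0,121,0]],
  ],
  newtons=12,
)

```text
clock: 10.2
eef_pos: [570.7, -363.8, 103.7]
eef_rot: [-3.141, 0.0, 2.966]
wrist_force: [-0.2, 0.2, 0.2]
finger_gap: 41.5
```

Request:
send_rows(
  series=[
    [[0,0,0,0,0],[0,0,0,0,0],[0,0,0,0,0],[0,0,0,0,0],[0,0,0,0,0],[0,0,0,0,0]],
  ],
)

```text
clock: 10.8
eef_pos: [570.8, -363.2, 103.5]
eef_rot: [3.141, -0.0, 2.967]
wrist_force: [0.6, 5.0, 0.8]
finger_gap: 19.5
```

Run:
```python
from h import *
a=manip.camera("top");b=manip.camera("scene")
print(back(a,[336.4,177.6],130),back(a,[285+291/4.4-.4,130+270/4.4-.4],130))
out=[]
for c in(a,b):
    im=c["img"][:,:,::-1].copy();u=proj(c,[[571,-363,120]])[0];x,y=int(u[0])-32,int(u[1])-32
    k=cv2.resize(im[y:y+64,x:x+64],None,fx=6,fy=6,interpolation=cv2.INTER_CUBIC)
    for P in([571,-363,115],[561,-363,115]):
        q=((proj(c,[P])[0]-[x,y]+.5)*6).astype(int);cv2.drawMarker(k,tuple(int(v) for v in q),(255,0,255),0,8)
    out.append(k)
cv2.imwrite("pics/p3.png",np.hstack(out))
```

```text
[[ 570.25020462 -364.96181815  130.        ]] [[ 518.31233955 -418.20804247  130.        ]]
```

View pics/p3.png

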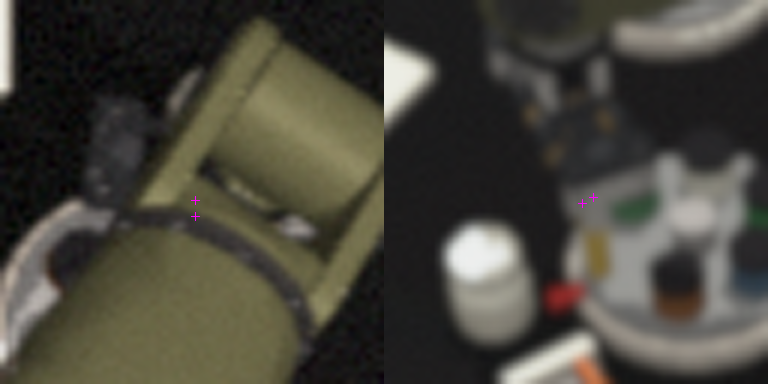

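Run:
```python
from h import *
b=manip.camera("scene");u=proj(b,[[571,-363,120]])[0];x,y=int(u[0])-32,int(u[1])-32
for P in([571,-363,96],[571,-363,66],[571,-363,36],[563,-363,66],[563,-363,36],[571,-375,96],[571,-350,96]):print(P,np.round((proj(b,[P])[0]-[x,y]+.5)*6+[384,0]))
```

```text
[571, -363, 96] [585. 221.]
[571, -363, 66] [589. 247.]
[571, -363, 36] [593. 273.]
[563, -363, 66] [598. 242.]
[563, -363, 36] [602. 268.]
[571, -375, 96] [577. 211.]
[571, -350, 96] [594. 231.]
```

Request:
send_rows(
  series=[
    [[0,0,2,0,0],[0,0,3,0,0],[0,0,4,0,0],[0,0,4,0,0]],
  ],
)

```text
clock: 11.35
eef_pos: [571.4, -360.0, 103.5]
eef_rot: [-3.141, 0.0, 2.966]
wrist_force: [2.8, -1.5, -0.8]
finger_gap: 19.8
```

Request:
send_rows(
  series=[
    [[0,0,3,0,0],[0,0,3,0,0],[0,0,3,0,0]],
  ],
)

```text
clock: 11.65
eef_pos: [571.9, -357.0, 103.6]
eef_rot: [-3.141, 0.0, 2.966]
wrist_force: [1.6, -4.8, 0.1]
finger_gap: 19.3
```

Request:
send_rows(
  series=[
    [[0,0,-3.5,0,0],[0,0,-3.5,0,0],[1,0,-3.5,0,0],[1,0,-3.5,0,0],[1,0,-3.5,0,0],[1,0,-3.5,0,0],[1,0,-3.5,0,0],[1,0,-3.5,-50,0],[1,0,-3.5,-100,0],[1,0,-3.5,-125,0]],
  ],
)

```text
clock: 12.65
eef_pos: [571.9, -360.8, 233.5]
eef_rot: [-3.139, 0.005, 2.966]
wrist_force: [0.3, -0.0, 1.2]
finger_gap: 80.3
```

Request:
send_rows(
  series=[
    [[1,169,180,0,80],[1,169,180,0,80],[1,169,180,0,80],[1,169,180,0,80],[1,169,180,0,80],[1,169,180,0,80],[1,169,180,0,80],[1,169,180,0,80],[1,169,180,0,80],[1,169,180,0,80]],
  ],
)

```text
clock: 13.65
eef_pos: [436.2, -153.6, 228.6]
eef_rot: [3.141, 0.0, 1.565]
wrist_force: [0.0, -0.5, -0.4]
finger_gap: 94.1
```

```bash
python3 car.py; python3 chk.py
python3 - <<'E'
from h import *
s=manip.read_state();print(s["eef_pos"],s["eef_rot"],s["clock"])
E
```

```text
[491, -349] 60.0 0.6204702793006853 near0 0.5 0.550852067294664 near60 60.0 0.6204702793006853
[494, -349] 59.5 0.6507937617322248 near0 0.5 0.537331498673242 near60 59.5 0.6507937617322248
[489, -351] 0.5 0.564557836527501 near0 0.5 0.564557836527501 near60 59.5 0.47885351954469346
post 91 (array([ 572.27977558, -361.4847189 ,    0.        ]), np.float64(0.21773238857395036))
post 77 (array([ 561.89847175, -369.08185669,    0.        ]), np.float64(0.1069963450598907))
lip px 341 172 300 154 157 [1.12109016e-02 1.52822909e+02]
  x at y=0 [2.07473178e-02 6.61751367e+02] y ext -228.81640211323085 267.9311920564299
lip px 190 208 274 166 252 [ 0.7604473  82.08341374]
  x at y=0 [2.15454901e-02 6.58731352e+02] y ext -225.1486958940983 263.0165284256765
[ 436.18918371 -153.6218552   228.54379261] [3.14146368e+00 9.65801760e-05 1.57148745e+00] 13.8
```

Request:
send_rows(
  series=[
    [[1,-1,4,50,0],[1,-1,4,100,0],[1,-1,4,144,0],[0,-1,4,144,0],[0,-1,4,144,0],[0,-1,4,144,0],[0,-1,4,144,0],[0,-1,4,144,0],[0,-1,4,144,0],[0,-1,4,144,0]],
  ],
  newtons=30,
)

```text
clock: 14.8
eef_pos: [440.3, -154.7, 84.7]
eef_rot: [3.141, 0.0, 1.57]
wrist_force: [-0.1, 0.4, -0.2]
finger_gap: 41.9
```

Request:
send_rows(
  series=[
    [[0,0,0,0,0],[0,0,0,0,0],[0,0,0,0,0],[0,0,0,0,0],[0,0,0,0,0]],
  ],
)

```text
clock: 15.3
eef_pos: [440.2, -154.6, 84.4]
eef_rot: [-3.142, -0.0, 1.57]
wrist_force: [-0.7, 0.3, 0.1]
finger_gap: 20.6
```

Request:
send_rows(
  series=[
    [[0,0,0,0,0],[0,0,0,-40,0],[0,0,0,-80,0],[0,0,0,-100,1.2],[0,5,50,-100,1.2],[0,5,95,-100,1.2],[0,5,140,-100,1.2],[0,5,170,-100,1.2],[0,5,187,-100,1.2],[0,5,187,-100,1.2]],
  ],
)

```text
clock: 16.3
eef_pos: [628.3, -149.4, 183.0]
eef_rot: [-3.14, -0.0, 1.55]
wrist_force: [-0.6, -0.2, -3.1]
finger_gap: 19.9
```

Run:
```python
from h import *
s=manip.read_state();p=s["eef_pos"];print(p,s["eef_rot"],s["wrist_force"],s["finger_gap"])
b=manip.camera("scene");u=proj(b,[[640,p[1],150]])[0];save(b,"p4.png",(int(u[0])-40,int(u[1])-40,80,80),6)
```

```text
[ 628.26589307 -149.44712449  183.00494843] [-3.14020033e+00 -4.72829240e-04  1.54982604e+00] [-0.60629757 -0.24893576 -3.10923633] 19.906806166788463
```

View pics/p4.png

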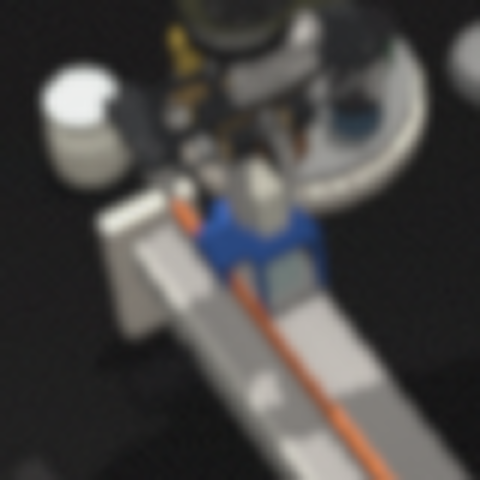

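Request:
send_rows(
  series=[
    [[0,0,-0.5,10,0],[0,0,-0.5,20,0],[0,0,-0.5,26,0],[0,0,-0.5,32,0],[0,0,-0.5,32,0]],
  ],
)

```text
clock: 16.85
eef_pos: [626.2, -149.7, 151.5]
eef_rot: [-3.14, -0.0, 1.549]
wrist_force: [-0.1, 1.1, -1.2]
finger_gap: 20.0
```

Request:
send_rows(
  series=[
    [[0,0,0,2,0],[0,0,0,3,0],[0,0,0,3,0]],
  ],
)

```text
clock: 17.15
eef_pos: [626.8, -149.8, 149.5]
eef_rot: [3.141, 0.0, 1.549]
wrist_force: [0.0, -0.7, -2.1]
finger_gap: 19.8
```

Request:
send_rows(
  series=[
    [[0,0,0,1,0],[0,0,0,2,0],[0,0,0,3,0],[0,0,0,3,0]],
  ],
)

```text
clock: 17.55
eef_pos: [626.8, -149.8, 147.5]
eef_rot: [3.141, 0.0, 1.549]
wrist_force: [-4.5, 0.9, 5.7]
finger_gap: 20.0
```

Request:
send_rows(
  series=[
    [[0.3,0,0,0,0],[0.6,0,0,0,0],[1,0,0,0,0],[1,0,0,0,0],[1,0,0,0,0],[1,0,0,-40,0],[1,0,0,-90,0]],
  ],
)

```text
clock: 18.25
eef_pos: [625.9, -149.5, 235.5]
eef_rot: [-3.137, -0.001, 1.549]
wrist_force: [0.4, -1.0, 0.3]
finger_gap: 72.4
```

Request:
send_rows(
  series=[
    [[1,134,-190,0,11],[1,134,-190,0,11],[1,134,-190,0,11],[1,134,-190,0,11],[1,134,-190,0,11],[1,134,-190,0,11],[1,134,-190,0,11]],
  ],
)

```text
clock: 18.95
eef_pos: [439.9, -11.6, 237.0]
eef_rot: [3.14, -0.0, 1.358]
wrist_force: [0.3, 0.1, 0.2]
finger_gap: 94.1
```

```bash
cat > st.py <<'E'
from fit import *
import sys
s=manip.read_state();print(np.round(s["eef_pos"],1),np.round(s["eef_rot"],3),s["clock"])
a=manip.camera("top");b=manip.camera("scene")
for c,n in((a,"top"),(b,"scene")):
    for m in manip.silhouettes("carrier1",c):
        if m["conf"]<.4: continue
        v,u=np.argwhere(m["pixels"]).mean(0);P=back(c,[u,v],45)[0]
        if P[0]<580:
            p,e=fit([(c,m["pixels"])],"carrier",[P[0]-5,P[1],0]);print(n,round(m["conf"],2),np.round(p,2),round(float(e),3))
        else: print(n,"far",round(m["conf"],2),np.round(P),m["rect"])
E
python3 st.py
python3 - <<'E'
from h import *
b=manip.camera("scene");u=proj(b,[[640,-150,150]])[0];save(b,"p5.png",(int(u[0])-40,int(u[1])-40,80,80),6)
E
```

```text
[439.9 -11.6 237. ] [ 3.14  -0.     1.358] 18.95
top 0.81 [5.0849e+02 2.2671e+02 1.3000e-01] 0.003
top far 0.76 [ 648. -156.   45.] [270.6, 150.6, 15.7, 23.3]
top 0.59 [ 4.8132e+02  1.2928e+02 -2.2000e-01] 0.007
top far 0.47 [ 644. -398.   45.] [329.9, 157.8, 16.4, 12.3]
scene 0.84 [5.0137e+02 2.2768e+02 1.3000e-01] 0.006
scene 0.81 [ 4.7522e+02  1.2949e+02 -2.2000e-01] 0.002
scene 0.58 [ 4.2149e+02 -1.7220e+01 -2.1000e-01] 0.012
```

View pics/p5.png

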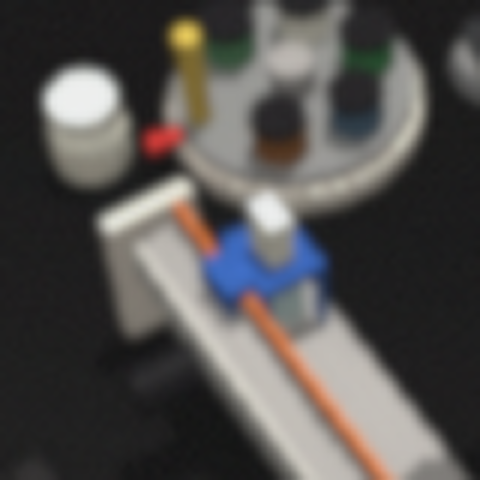

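Request:
send_rows(
  series=[
    [[1,-7,-11,50,0],[1,-7,-11,100,0],[1,-7,-11,145,0],[0.7,-7,-11,153,0],[0,-7,-11,153,0],[0,-7,-11,153,0],[0,-7,-11,153,0],[0,-7,-11,153,0],[0,-7,-11,153,0],[0,-7,-11,153,0]],
  ],
)

```text
clock: 20.2
eef_pos: [427.6, -16.2, 83.9]
eef_rot: [3.141, -0.0, 1.357]
wrist_force: [0.1, 0.3, 0.2]
finger_gap: 41.6
```

Request:
send_rows(
  series=[
    [[0,0,0,0,0],[0,0,0,0,0],[0,0,0,0,0],[0,0,0,0,0],[0,0,0,0,0],[0,0,0,-40,0],[0,0,0,-80,0],[0,0,0,-102,0],[0,0,0,-102,0]],
  ],
)

```text
clock: 21.1
eef_pos: [428.5, -16.3, 187.9]
eef_rot: [3.137, -0.0, 1.357]
wrist_force: [0.5, 0.1, -3.3]
finger_gap: 19.8
```

Request:
send_rows(
  series=[
    [[0,5,50,0,-6],[0,10,100,0,-11],[0,15,150,0,-11],[0,19,200,0,-11],[0,19,200,0,-11],[0,19,200,10,-11],[0,19,200,20,-11],[0,19,200,30,-11],[0,19,200,36,-11],[0,19,200,36,-11]],
  ],
)

```text
clock: 22.1
eef_pos: [626.2, -39.9, 148.8]
eef_rot: [-3.141, -0.0, 1.549]
wrist_force: [0.1, 0.0, -1.2]
finger_gap: 19.9
```

Request:
send_rows(
  series=[
    [[0,0,1,1,0],[0,0,1,2,0],[0,0,1,3,0],[0,0,1,3.5,0],[0,0,1,3.5,0]],
  ],
)

```text
clock: 22.6
eef_pos: [628.0, -40.1, 146.5]
eef_rot: [3.141, 0.0, 1.549]
wrist_force: [-2.1, 0.2, 3.4]
finger_gap: 19.7
```

Request:
send_rows(
  series=[
    [[0.3,0,0,0,0],[0.6,0,0,0,0],[1,0,0,0,0],[1,0,0,0,0],[1,0,0,0,0],[1,0,0,-40,0],[1,0,0,-90,0]],
  ],
)

```text
clock: 23.3
eef_pos: [627.1, -40.0, 235.1]
eef_rot: [-3.137, -0.0, 1.549]
wrist_force: [1.0, -0.3, 1.2]
finger_gap: 72.6
```

Request:
send_rows(
  series=[
    [[1,166,-151,0,11.4],[1,166,-151,0,11.4],[1,166,-151,0,11.4],[1,166,-151,0,11.4],[1,166,-151,0,11.4],[1,166,-151,0,11.4],[1,166,-151,0,11.4]],
  ],
)

```text
clock: 24.0
eef_pos: [480.7, 129.3, 236.3]
eef_rot: [3.141, -0.0, 1.351]
wrist_force: [0.2, -0.6, -0.0]
finger_gap: 93.6
```

```bash
python3 st.py
```

```text
[480.7 129.3 236.3] [ 3.141 -0.     1.351] 24.0
top far 0.84 [ 648. -156.   45.] [270.2, 151.9, 18.0, 20.7]
top 0.65 [476.82 109.59  -0.7 ] 6.537
top far 0.61 [648. -37.  45.] [240.1, 153.4, 20.4, 18.6]
scene far 0.77 [ 604. -196.   45.] [211.1, 165.2, 22.4, 22.4]
scene far 0.76 [603. -78.  45.] [227.3, 181.7, 21.6, 23.1]
scene 0.7 [5.0238e+02 2.2632e+02 1.5000e-01] 0.003
scene 0.7 [ 4.7491e+02  1.2893e+02 -1.9000e-01] 0.028
```

Request:
send_rows(
  series=[
    [[1,0,0,50,0],[1,0,0,100,0],[1,0,0,145,0],[0.7,0,0,152,0],[0,0,0,152,0],[0,0,0,152,0],[0,0,0,152,0],[0,0,0,152,0],[0,0,0,152,0],[0,0,0,152,0]],
  ],
)

```text
clock: 25.2
eef_pos: [480.7, 129.2, 84.4]
eef_rot: [3.141, -0.0, 1.35]
wrist_force: [-0.8, -0.2, 0.3]
finger_gap: 41.2
```

Request:
send_rows(
  series=[
    [[0,0,0,0,0],[0,0,0,0,0],[0,0,0,0,0],[0,0,0,0,0],[0,0,0,0,0],[0,0,0,-40,0],[0,0,0,-80,0],[0,0,0,-102,0],[0,0,0,-102,0]],
  ],
)

```text
clock: 26.1
eef_pos: [481.6, 129.4, 188.6]
eef_rot: [3.137, -0.002, 1.35]
wrist_force: [0.4, -0.5, -3.1]
finger_gap: 19.6
```

Request:
send_rows(
  series=[
    [[0,-5,50,0,-6],[0,-10,100,0,-11.4],[0,-15,145,0,-11.4],[0,-15,157,0,-11.4],[0,-15,157,0,-11.4],[0,-15,157,10,-11.4],[0,-15,157,20,-11.4],[0,-15,157,30,-11.4],[0,-15,157,36,-11.4],[0,-15,157,36,-11.4]],
  ],
)

```text
clock: 27.1
eef_pos: [629.8, 80.4, 148.9]
eef_rot: [-3.14, 0.0, 1.549]
wrist_force: [-0.5, -0.6, -1.1]
finger_gap: 19.7
```

Request:
send_rows(
  series=[
    [[0,0,0,1,0],[0,0,0,2,0],[0,0,0,3,0],[0,0,0,4,0],[0,0,0,4,0]],
  ],
)

```text
clock: 27.6
eef_pos: [630.6, 80.2, 146.9]
eef_rot: [3.141, -0.0, 1.549]
wrist_force: [-4.2, -0.4, 5.3]
finger_gap: 20.2
```

Request:
send_rows(
  series=[
    [[0.3,0,0,0,0],[0.6,0,0,0,0],[1,0,0,0,0],[1,0,0,0,0],[1,0,0,0,0],[1,0,0,-40,0],[1,0,0,-90,0]],
  ],
)

```text
clock: 28.3
eef_pos: [629.6, 80.1, 235.0]
eef_rot: [-3.137, 0.0, 1.549]
wrist_force: [0.2, 1.4, 0.4]
finger_gap: 72.4
```

Request:
send_rows(
  series=[
    [[1,143,-125,0,-9.9],[1,143,-125,0,-9.9],[1,143,-125,0,-9.9],[1,143,-125,0,-9.9],[1,143,-125,0,-9.9],[1,143,-125,0,-9.9]],
  ],
)

```text
clock: 28.9
eef_pos: [508.5, 226.3, 236.3]
eef_rot: [3.141, 0.0, 1.723]
wrist_force: [-0.1, 0.0, 0.1]
finger_gap: 94.1
```

```bash
python3 st.py
```

```text
[508.5 226.3 236.3] [3.141 0.    1.723] 28.9
top far 0.8 [645. -36.  45.] [239.2, 155.6, 20.3, 15.9]
top 0.72 [ 5.0892e+02 -3.6647e+02 -3.5000e-01] 0.775
top far 0.69 [ 647. -155.   45.] [268.8, 150.0, 19.7, 21.9]
top 0.61 [5.1110e+02 2.1532e+02 4.7000e-01] 0.189
top far 0.57 [652.  84.  45.] [214.6, 148.9, 13.3, 21.1]
scene 0.7 [5.0409e+02 2.2705e+02 1.6000e-01] 0.021
scene far 0.68 [ 604. -194.   45.] [212.8, 165.1, 23.9, 21.8]
scene far 0.56 [604. -80.  45.] [226.7, 180.7, 21.3, 27.6]
scene far 0.54 [606.  47.  45.] [242.9, 202.9, 22.2, 23.5]
```

Request:
send_rows(
  series=[
    [[1,0,0,50,0],[1,0,0,100,0],[1,0,0,145,0],[0.7,0,0,152,0],[0,0,0,152,0],[0,0,0,152,0],[0,0,0,152,0],[0,0,0,152,0],[0,0,0,152,0],[0,0,0,152,0]],
  ],
)

```text
clock: 30.1
eef_pos: [508.7, 226.0, 84.4]
eef_rot: [3.141, -0.0, 1.722]
wrist_force: [-0.2, -0.0, -0.8]
finger_gap: 41.5
```

Request:
send_rows(
  series=[
    [[0,0,0,0,0],[0,0,0,0,0],[0,0,0,0,0],[0,0,0,0,0],[0,0,0,0,0],[0,0,0,-40,0],[0,0,0,-80,0],[0,0,0,-102,0],[0,0,0,-102,0]],
  ],
)

```text
clock: 31.0
eef_pos: [509.7, 226.3, 189.0]
eef_rot: [3.136, -0.001, 1.722]
wrist_force: [0.3, -0.3, -2.7]
finger_gap: 19.7
```

Request:
send_rows(
  series=[
    [[0,-25,45,0,5],[0,-45,85,0,9.9],[0,-54,110,0,9.9],[0,-54,117,0,9.9],[0,-54,117,0,9.9],[0,-54,117,10,9.9],[0,-54,117,20,9.9],[0,-54,117,30,9.9],[0,-54,117,36,9.9],[0,-54,117,36,9.9]],
  ],
)

```text
clock: 32.0
eef_pos: [631.8, 190.1, 148.8]
eef_rot: [-3.14, 0.0, 1.549]
wrist_force: [0.3, 0.1, -1.7]
finger_gap: 19.6
```

Request:
send_rows(
  series=[
    [[0,0,0,1,0],[0,0,0,2,0],[0,0,0,3,0],[0,0,0,4,0],[0,0,0,4,0]],
  ],
)

```text
clock: 32.5
eef_pos: [632.5, 190.1, 146.8]
eef_rot: [3.141, -0.0, 1.549]
wrist_force: [-2.8, -1.0, 3.5]
finger_gap: 19.8
```

Request:
send_rows(
  series=[
    [[0.3,0,0,0,0],[0.6,0,0,0,0],[1,0,0,0,0],[1,0,0,0,0],[1,0,0,0,0],[1,0,0,-40,0],[1,0,0,-90,0]],
  ],
)

```text
clock: 33.2
eef_pos: [631.6, 189.9, 234.9]
eef_rot: [-3.137, 0.001, 1.549]
wrist_force: [0.2, -0.2, 0.6]
finger_gap: 72.0
```

Request:
send_rows(
  series=[
    [[1,30,-248,0,-60],[1,30,-248,0,-60],[1,30,-248,0,-60],[1,30,-248,0,-60],[1,30,-248,0,-60],[1,30,-248,0,-60],[1,30,-248,0,-60]],
  ],
)

```text
clock: 33.9
eef_pos: [384.2, 225.8, 236.7]
eef_rot: [3.14, 0.001, 2.604]
wrist_force: [-0.0, -0.3, -0.6]
finger_gap: 94.1
```

Run:
```python
from fit import *
s=manip.read_state();print(np.round(s["eef_pos"],1),np.round(s["eef_rot"],3),s["clock"])
a=manip.camera("top");b=manip.camera("scene")
print("filter",*locate([a,b],"filter","filter",[386,286,3.02]))
print("housing",*locate([a,b],"housing","housing",[543,395,1.49]))
# opening: dark hole
for c in(a,b):
    H=cv2.cvtColor(c["img"],cv2.COLOR_RGB2GRAY);r=(render(c,[box(-42,42,-33,33,45,45)],[543 if c is a else 537,395.5,1.485])>.5)
    m=r&(H<110);ys,xs=np.nonzero(m);print("hole",m.sum(),back(c,[xs.mean(),ys.mean()],45))
save(a,"t4.png",(120,110,190,150),4);save(b,"p6.png",(190,140,160,160),3.5)
```

```text
[384.2 225.8 236.7] [3.140e+00 1.000e-03 2.604e+00] 33.9
filter ([379.81, 287.57, 3.04], 0.009)
housing ([540.67, 395.23, 1.5], 0.05) ([543.93, 395.48, 1.51], 0.049) ([537.97, 394.49, 1.5], 0.034)
hole 160 [[541.71441412 395.09433716  45.        ]]
hole 160 [[539.30979969 397.8836397   45.        ]]
```

View pics/t4.png

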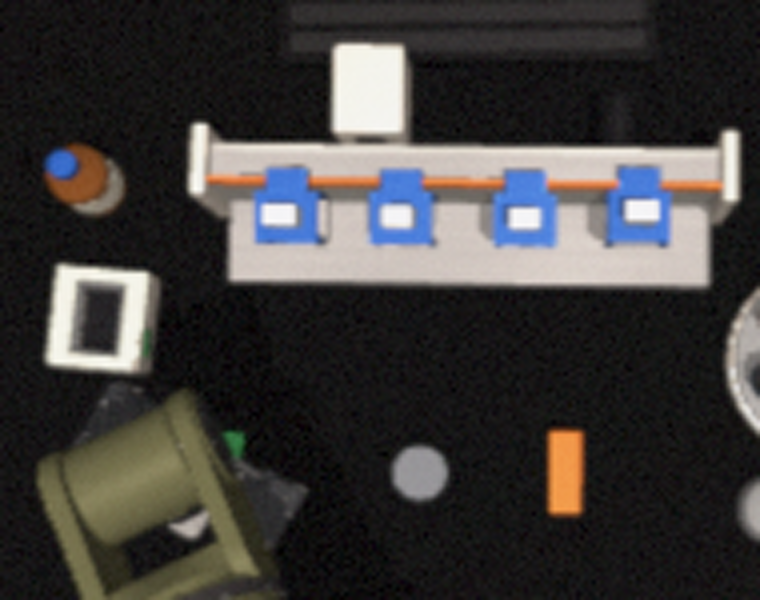

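View pics/p6.png

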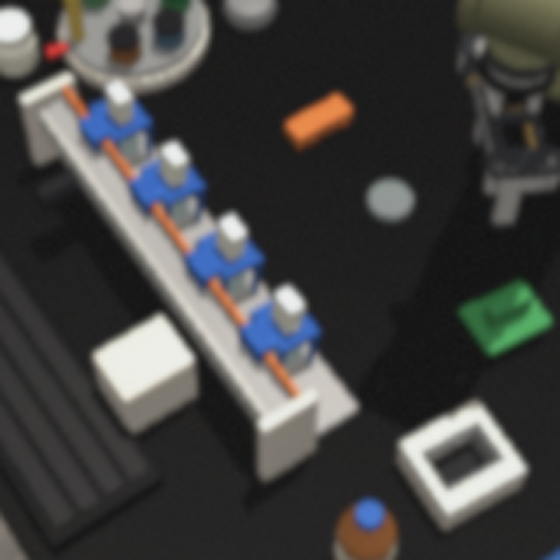

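```bash
cat > hung.py <<'E'
from fit import *
def rn(c,q):
    x,y,z,l=q;R=cv2.Rodrigues(np.array([0,l,0.]))[0];m=np.zeros((384*S,512*S),np.uint8);w=cv2.Rodrigues(np.array([0,0,-.021]))[0]
    for V in M["carrier"]:
        P=V@R.T@w.T+[x,y,z];k=cv2.convexHull(((proj(c,P)+.5)*S*16-8).astype(np.int32));cv2.fillConvexPoly(m,k,255,shift=4)
    return cv2.resize(m,(512,384),interpolation=cv2.INTER_AREA)/255.
G=lambda a:cv2.GaussianBlur(a.astype(np.float32),(0,0),1.)
a=manip.camera("top");b=manip.camera("scene");H=hsv(a)
sa=manip.silhouettes("carrier1",a);sb=manip.silhouettes("carrier1",b)
for y in(-150,-40,80,190):
    lx=659.5+.021*y
    wh=(H[:,:,1]<60)&(H[:,:,2]>190)&(render(a,[box(-22,22,-22,22,60,180)],[lx-28,y,0])>0)
    bl=(H[:,:,0]>100)&(H[:,:,0]<125)&(H[:,:,1]>120)&(render(a,[box(-60,60,-50,50,60,180)],[lx-28,y,0])>0)
    v,u=np.nonzero(wh);T=back(a,[u.mean(),v.mean()],173)[0]
    print(y,"tab top x-lip",round(T[0]-lx,1),"y",round(T[1],1),"blue rows",np.nonzero(bl)[0].min(),np.nonzero(bl)[0].max(),"scene/top fits:",end=" ")
    for ms,c,bx in((sa,a,0),(sb,b,-5)):
        m=near(ms,c,(lx-15,y),115)
        if m is None: print("none",end=" ");continue
        f=lambda d:((G(rn(c,[lx-25+bx+5*d[0],y+5*d[1],63,.1*d[2]]))-G(m))**2).sum()
        r=min((minimize(f,[0,0,s],method="Nelder-Mead",options=dict(initial_simplex=[[0,0,s],[1,0,s],[0,1,s],[0,0,s+1]],maxfev=100)) for s in(0,1.)),key=lambda r:r.fun)
        print(np.round([-25+bx+5*r.x[0],5*r.x[1],.1*r.x[2],r.fun/m.sum()],3),end=" ")
    print()
E
python3 hung.py
```

```text
-150 tab top x-lip -39.3 y -145.5 blue rows 152 170 scene/top fits: [-2.2286e+01  3.1500e-01 -1.2800e-01  9.0000e-03] [-4.8236e+01 -2.7090e+00  2.0600e-01  4.8000e-02] 
-40 tab top x-lip -41.2 y -37.5 blue rows 153 170 scene/top fits: [-2.2266e+01 -2.3400e-01 -2.0400e-01  1.6000e-02] [-48.838  -0.414   0.132   0.051] 
80 tab top x-lip -43.0 y 80.9 blue rows 153 170 scene/top fits: [-2.2991e+01 -5.6100e-01 -1.6700e-01  4.0000e-03] [-49.724  -2.08    0.209   0.078] 
190 tab top x-lip -43.7 y 184.8 blue rows 152 170 scene/top fits: [-2.3036e+01  3.0080e+00 -1.7600e-01  5.0000e-03] [-51.581  -5.22    0.21    0.061]
```

Request:
send_rows(
  series=[
    [[1,30,53,0,-24.5],[1,30,53,0,-24.5],[1,30,53,0,-24.5],[1,30,53,50,-24.5],[1,30,53,100,-24.5],[1,30,53,140,-24.5],[1,30,53,140,-24.5]],
  ],
  newtons=40,
)

```text
clock: 35.1
eef_pos: [384.8, 284.9, 91.8]
eef_rot: [-3.136, -0.006, 3.023]
wrist_force: [-0.4, 0.3, 0.5]
finger_gap: 94.1
```

Run:
```python
from fit import *
s=manip.read_state();print(np.round(s["eef_pos"],1),np.round(s["eef_rot"],3),s["clock"])
b=manip.camera("scene");u=proj(b,[[386,287,50]])[0];save(b,"p7.png",(int(u[0])-40,int(u[1])-45,80,80),6)
```

```text
[384.8 284.9  91.8] [-3.136 -0.006  3.023] 35.1
```

View pics/p7.png

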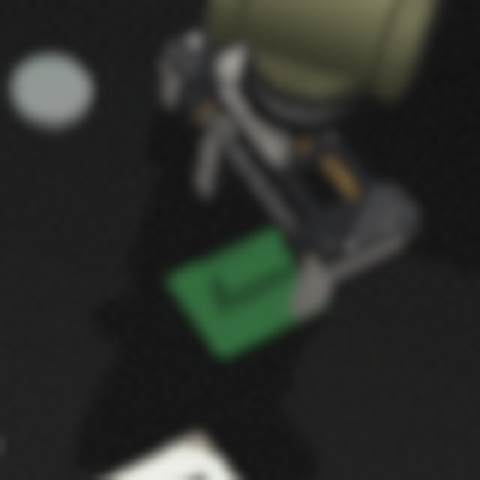

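Request:
send_rows(
  series=[
    [[1,0,0,30,0],[1,0,0,45,0],[1,0,0,45,0],[1,0,0,45,0]],
  ],
)

```text
clock: 35.55
eef_pos: [388.0, 287.0, 53.1]
eef_rot: [3.14, 0.002, 3.024]
wrist_force: [0.6, 0.2, 0.6]
finger_gap: 94.0
```

Request:
send_rows(
  series=[
    [[1,1.5,0,8,0],[0.6,1.5,0,8,0],[0,1.5,0,8,0],[0,1.5,0,8,0],[0,1.5,0,8,0],[0,1.5,0,8,0],[0,1.5,0,8,0],[0,1.5,0,8,0],[0,1.5,0,8,0],[0,1.5,0,8,0]],
  ],
)

```text
clock: 36.55
eef_pos: [385.4, 286.5, 43.0]
eef_rot: [3.142, 0.0, 3.024]
wrist_force: [-0.0, 0.8, 0.0]
finger_gap: 25.1
```

Request:
send_rows(
  series=[
    [[0,0,0,0,0],[0,0,0,0,0],[0,0,0,0,0],[0,0,0,0,0],[0,0,0,0,0]],
  ],
)

```text
clock: 37.05
eef_pos: [385.4, 286.5, 42.9]
eef_rot: [-3.142, -0.0, 3.024]
wrist_force: [-0.3, 0.8, -0.8]
finger_gap: 17.9
```

Request:
send_rows(
  series=[
    [[0,0,0,-20,0],[0,0,0,-60,0],[0,0,0,-100,0],[0,0,0,-100,0]],
  ],
)

```text
clock: 37.45
eef_pos: [387.2, 287.6, 147.6]
eef_rot: [3.137, 0.006, 3.024]
wrist_force: [-0.0, 0.7, -2.6]
finger_gap: 17.7
```

Request:
send_rows(
  series=[
    [[0,-15,13,0,8],[0,-30,26,0,16],[0,-45,39,0,24],[0,-60,52,0,32],[0,-75,65,0,40],[0,-90,78,0,48],[0,-105,92,0,56],[0,-120,106,0,64],[0,-135,120,0,72],[0,-143.5,127,0,80]],
  ],
)

```text
clock: 38.45
eef_pos: [543.4, 396.3, 141.1]
eef_rot: [-3.14, 0.001, 1.622]
wrist_force: [-1.5, -1.4, -1.4]
finger_gap: 17.7
```

Request:
send_rows(
  series=[
    [[0,0,0,0,7.7],[0,0,0,0,7.7],[0,0,0,15,7.7],[0,0,0,25,7.7],[0,0,0,25,7.7],[0,0,0,25,7.7]],
  ],
)

```text
clock: 39.05
eef_pos: [542.7, 395.7, 117.5]
eef_rot: [-3.141, 0.0, 1.494]
wrist_force: [1.0, 0.4, -1.0]
finger_gap: 17.6
```

Run:
```python
from fit import *
s=manip.read_state();p=s["eef_pos"];print(np.round(p,1),np.round(s["eef_rot"],3),np.round(s["wrist_force"],1),s["finger_gap"],s["clock"])
b=manip.camera("scene");a=manip.camera("top");u=proj(b,[[543,395,60]])[0];save(b,"p8.png",(int(u[0])-40,int(u[1])-45,80,80),6)
# green in the scene picture: where is the held filter relative to the TCP
H=hsv(b);m=(H[:,:,0]>50)&(H[:,:,0]<80)&(H[:,:,1]>120)&(render(b,[cyl(0,0,110,30,140)],[543,395,0])>0)
M["fh"]=[V+[0,0,p[2]-42.9] for V in M["filter"][:1]+M["filter"][2:]]
print(m.sum(),fit([(b,m)],"fh",[537,395,s["eef_rot"][2]]))
print("housing",*locate([a,b],"housing","housing",[543,395,1.49]))
```

```text
[542.7 395.7 117.5] [-3.141  0.     1.494] [ 1.   0.4 -1. ] 17.64629099570351 39.05
140 (array([543.43994534, 410.6973939 ,   2.27190723]), np.float64(1.8941081427786457))
housing ([543.82, 395.13, 1.47], 1.067) ([533.41, 353.81, 2.69], 2.071) ([545.64, 398.16, 1.57], 0.581)
```

View pics/p8.png

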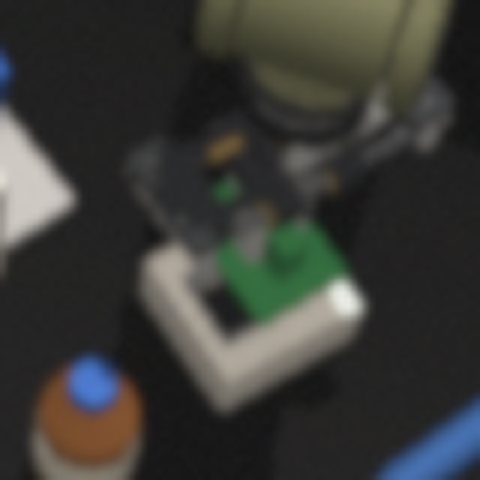

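Request:
send_rows(
  series=[
    [[0,0,0,15,0],[0,0,0,25,0],[0,0,0,32,0],[0,0,0,32,0]],
  ],
)

```text
clock: 39.65
eef_pos: [542.9, 395.9, 87.5]
eef_rot: [3.141, -0.0, 1.493]
wrist_force: [-7.3, -5.3, 17.3]
finger_gap: 17.9
```

Request:
send_rows(
  series=[
    [[0,0,0,3,0],[0,0,0,5,0],[0,0,0,5,0]],
  ],
)

```text
clock: 39.95
eef_pos: [543.2, 396.3, 87.0]
eef_rot: [3.139, -0.002, 1.493]
wrist_force: [-21.2, -15.2, 53.6]
finger_gap: 17.8
```

Request:
send_rows(
  series=[
    [[0,0,0,-20,0],[0,0,0,-55,0],[0,0,0,-55,-8],[0,0,0,-55,-16],[0,0,0,-55,-24],[0,0,0,-55,-32],[0,0,0,-55,-40],[0,0,0,-55,-48],[0,0,0,-55,-56],[0,0,0,-55,-64]],
  ],
)

```text
clock: 40.95
eef_pos: [542.7, 395.7, 134.9]
eef_rot: [-3.141, -0.0, 2.616]
wrist_force: [1.1, -0.1, -1.7]
finger_gap: 17.6
```

Request:
send_rows(
  series=[
    [[0,0,0,0,-8],[0,0,0,0,-16],[0,0,0,0,-24],[0,0,0,0,-26],[0,0,0,0,-26]],
  ],
)

```text
clock: 41.45
eef_pos: [542.7, 395.7, 135.0]
eef_rot: [-3.141, -0.001, 3.065]
wrist_force: [-0.7, 0.1, -2.3]
finger_gap: 18.0
```

Run:
```python
from fit import *
s=manip.read_state();p=s["eef_pos"];print(np.round(p,1),np.round(s["eef_rot"],3),np.round(s["wrist_force"],1),s["finger_gap"],s["clock"])
c=manip.camera("top");b=manip.camera("scene")
for n,o in(("t4.png",(120,110)),("t1.png",(95,110))):
    g=cv2.imread("pics/"+n);H=cv2.cvtColor(g,cv2.COLOR_BGR2HSV);ctr=(proj(c,[[543,395,45]])[0]-o+.5)*4
    w=((H[:,:,1]<60)&(H[:,:,2]>200)).astype(np.uint8);k=np.zeros_like(w);cv2.circle(k,tuple(int(v) for v in ctr),80,1,-1);w&=k
    cs,_=cv2.findContours(w,cv2.RETR_CCOMP,cv2.CHAIN_APPROX_NONE);cs=sorted(cs,key=cv2.contourArea)[-2:]
    for q in cs:
        W=back(c,(q[:,0,:].astype(float)+.5)/4-.5+np.array(o),45)[:,:2].astype(np.float32);r=cv2.minAreaRect(W);print(n,np.round(r[0],1),np.round(r[1],1),round(r[2],1))
i=b["img"];save(b,"p9.png",(int(proj(b,[[543,395,90]])[0][0])-40,int(proj(b,[[543,395,90]])[0][1])-40,80,80),6)
```

```text
[542.7 395.7 135. ] [-3.141e+00 -1.000e-03  3.065e+00] [-0.7  0.1 -2.3] 17.994257360717448 41.45
t4.png [542.2 396.8] [54.6 79.1] 84.4
t4.png [542.2 396.2] [92.  99.3] 84.8
t1.png [542.3 396.6] [54.5 79. ] 84.5
t1.png [542.3 396.3] [91.8 99.6] 84.8
```

View pics/p9.png

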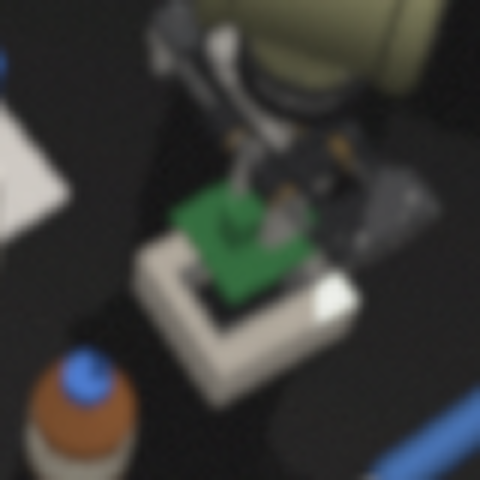

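Request:
send_rows(
  series=[
    [[0,1,0.4,20,1],[0,1,0.4,38,1],[0,1,0.4,44,1],[0,1,0.4,49,1],[0,1,0.4,52,1],[0,1,0.4,52,1]],
  ],
)

```text
clock: 42.15
eef_pos: [542.0, 396.3, 84.2]
eef_rot: [3.141, 0.0, 3.046]
wrist_force: [0.4, -0.0, -1.9]
finger_gap: 17.8
```

Request:
send_rows(
  series=[
    [[0,0,0,3,0],[0,0,0,5,0],[0,0,0,5,0]],
  ],
)

```text
clock: 42.45
eef_pos: [541.8, 396.2, 78.8]
eef_rot: [-3.141, -0.0, 3.047]
wrist_force: [0.5, -0.0, -1.3]
finger_gap: 18.0
```

Entering freely. Continue to just short of the tab engagement.

Request:
send_rows(
  series=[
    [[0,0,0,3,0],[0,0,0,6,0],[0,0,0,6,0]],
  ],
)

```text
clock: 42.75
eef_pos: [542.1, 396.1, 73.1]
eef_rot: [-3.142, 0.001, 3.047]
wrist_force: [0.4, -1.7, 2.0]
finger_gap: 18.0
```

Request:
send_rows(
  series=[
    [[0,0,0,2,0],[0,0,0,4,0],[0,0,0,4,0]],
  ],
)

```text
clock: 43.05
eef_pos: [542.3, 396.2, 69.3]
eef_rot: [3.141, 0.001, 3.047]
wrist_force: [2.2, -2.5, 2.7]
finger_gap: 17.5
```

Request:
send_rows(
  series=[
    [[0,0,0,2,0],[0,0,0,4,0],[0,0,0,4,0]],
  ],
)

```text
clock: 43.35
eef_pos: [541.9, 396.0, 64.3]
eef_rot: [-3.141, -0.0, 3.047]
wrist_force: [2.8, -2.2, -1.8]
finger_gap: 17.8
```

Request:
send_rows(
  series=[
    [[0,0,0,2,0],[0,0,0,4,0],[0,0,0,4,0]],
  ],
)

```text
clock: 43.65
eef_pos: [541.8, 396.3, 61.3]
eef_rot: [3.141, -0.0, 3.047]
wrist_force: [-0.5, -2.3, 4.9]
finger_gap: 17.7
```

Request:
send_rows(
  series=[
    [[0,0,0,2,0],[0,0,0,3,0],[0,0,0,3,0],[0,0,0,3,0]],
  ],
)

```text
clock: 44.05
eef_pos: [541.9, 396.4, 61.2]
eef_rot: [3.141, 0.001, 3.047]
wrist_force: [-13.1, -11.3, 29.9]
finger_gap: 17.8
```

Request:
send_rows(
  series=[
    [[0,0,0,-3,0],[0,0,0,-4,0],[0,0,0,-4,0]],
  ],
)

```text
clock: 44.35
eef_pos: [541.6, 396.3, 61.3]
eef_rot: [-3.141, -0.001, 3.047]
wrist_force: [-0.0, -0.2, -1.5]
finger_gap: 17.6
```

Release, lift and retreat, then check everything.

Request:
send_rows(
  series=[
    [[0.3,0,0,0,0],[0.5,0,0,0,0],[0.7,0,0,0,0],[0.8,0,0,0,0],[0.8,0,0,0,0],[0.8,0,0,-40,0],[0.8,0,0,-90,0],[0.8,0,0,-140,0],[0.8,0,0,-180,0]],
  ],
)

```text
clock: 45.25
eef_pos: [541.9, 396.3, 245.4]
eef_rot: [3.14, 0.002, 3.047]
wrist_force: [0.4, 0.2, -0.1]
finger_gap: 75.0
```

Request:
send_rows(
  series=[
    [[0.8,170,-340,0,0],[0.8,170,-340,0,0],[0.8,170,-340,0,0],[0.8,170,-340,0,0],[0.8,170,-340,0,0],[0.8,170,-340,0,0],[0.8,170,-340,0,0],[0.8,170,-340,0,0],[0.8,170,-340,0,0],[0.8,170,-340,0,0]],
  ],
)

```text
clock: 46.25
eef_pos: [340.7, 73.9, 242.4]
eef_rot: [3.141, 0.001, 3.045]
wrist_force: [0.5, -0.5, 0.2]
finger_gap: 75.1
```

```bash
python3 - <<'E'
from fit import *
s=manip.read_state();print(np.round(s["eef_pos"],1),s["clock"],np.round(s["wrist_force"],1))
a=manip.camera("top");b=manip.camera("scene")
for c,ox in((a,0),(b,-6)):
    H=hsv(c);m=(H[:,:,0]>50)&(H[:,:,0]<80)&(H[:,:,1]>110)&(render(c,[cyl(0,0,80,20,110)],[542,396,0])>0)
    for dz in(13,19,25):
        M["fh"]=[V+[0,0,dz] for V in (M["filter"][0],M["filter"][2])]
        p,e=fit([(c,m)],"fh",[542+ox,396,-.09]);print("filter dz",dz,np.round(p,2),round(float(e),4))
A=cv2.resize(a["img"][110:270,100:360,::-1],None,fx=2.9,fy=2.9,interpolation=cv2.INTER_CUBIC)
cv2.imwrite("pics/end.png",A);save(b,"end2.png",(190,120,200,190),3)
E
python3 car.py; python3 hung.py
```

```text
[340.7  73.9 242.4] 46.25 [ 0.5 -0.5  0.2]
filter dz 13 [ 5.4328e+02  3.9958e+02 -1.1000e-01] 0.087
filter dz 19 [ 5.4235e+02  3.9808e+02 -1.2000e-01] 0.0919
filter dz 25 [ 5.4152e+02  3.9620e+02 -1.2000e-01] 0.0993
filter dz 13 [ 5.3628e+02  3.9471e+02 -6.0000e-02] 0.2772
filter dz 19 [ 5.3866e+02  3.9752e+02 -8.0000e-02] 0.2943
filter dz 25 [ 5.4179e+02  3.9811e+02 -1.0000e-01] 0.3038
[491, -349] 60.0 0.6283905653769084 near0 0.5 0.5674377302446934 near60 60.0 0.6283905653769084
[494, -349] 59.5 0.6585097568038817 near0 0.5 0.5523524375143404 near60 59.5 0.6585097568038817
[489, -351] 0.5 0.5796720329535733 near0 0.5 0.5796720329535733 near60 59.5 0.4885391905963167
-150 tab top x-lip -39.3 y -145.5 blue rows 152 170 scene/top fits: [-1.6509e+01  8.1000e-02 -2.1100e-01  8.0000e-03] [-52.192  -2.559   0.26    0.066] 
-40 tab top x-lip -41.9 y -37.1 blue rows 153 170 scene/top fits: [-2.1493e+01 -2.2400e-01 -2.1500e-01  1.1000e-02] [-47.944  -0.312   0.145   0.054] 
80 tab top x-lip -42.5 y 81.4 blue rows 153 170 scene/top fits: [-23.28   -1.123  -0.182   0.043] [-4.7389e+01 -1.8450e+00  1.4400e-01  3.1000e-02] 
190 tab top x-lip -43.8 y 184.5 blue rows 152 170 scene/top fits: [-23.567  -0.206  -0.183   0.03 ] [-49.986   0.059   0.201   0.052]
```

View pics/end2.png

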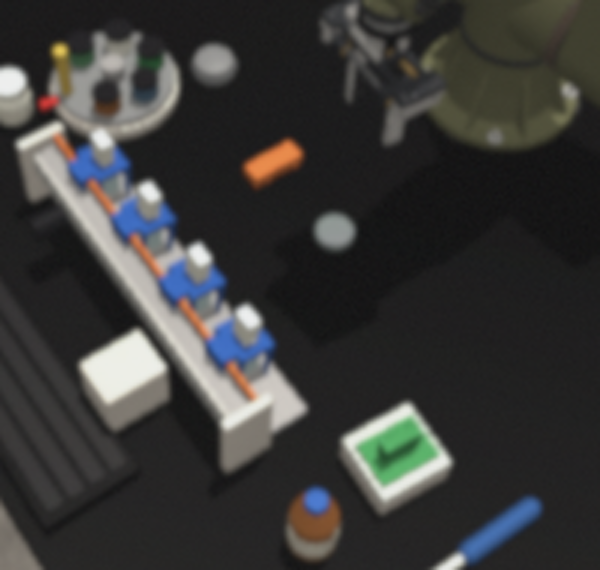

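View pics/end.png

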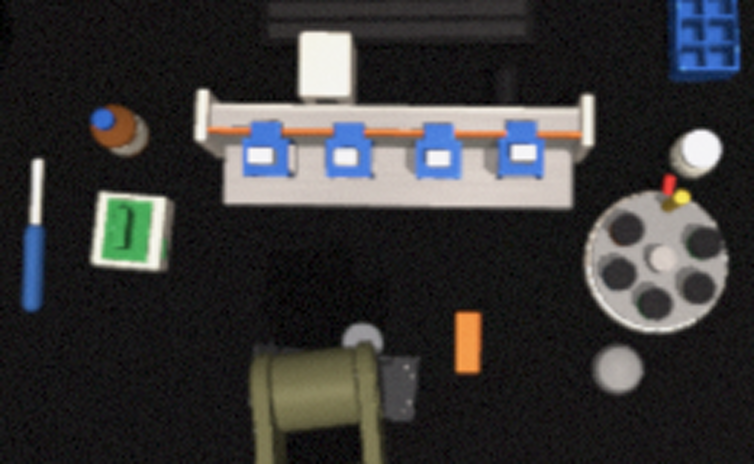

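```bash
python3 -c "
from cell import manip
print(manip.sign_off())"
```

```text
the job is handed in; nothing more can be done
None
```

I did all three steps in the order asked and handed the job in at about 47 s on the robot's clock. No verdict comes back.

- **Carousel:** I turned the left-hand carousel by its yellow post. The first push left it about 4–5° short of the notch, so I gripped the post again and finished the turn. The last picture check reads 59.5–60° from the start. One of the three axis estimates I tried put its best match at 0.5° instead, because the jar pattern looks nearly the same every 60°.
- **Carriers:** Four carriers were present, and all four now hang on the rail at about y -150, -40, 80 and 190 mm. Each touched down on the lip with its tooth behind it. One had been knocked aside before I picked it up, so I used its new position. From the top view all four sit at similar positions and lean away from the rail. My lean fits read about 0.18–0.21 rad, above the 0.05–0.15 you gave. The scene camera's lean fits came out with the opposite sign, so I count the lean as unconfirmed.
- **Filter:** On the first try I had the housing's long side wrong by 90°. The filter then pressed on the housing's top face with about 54 N vertically (about 60 N in all) at the wrist, before I lifted it and turned it back. On the second try it went in smoothly and stopped hard under about 30 N, within 1 mm of flush. A light tug did not lift it.
    - I did not see the 8–14 N click in the force readings, so the tabs being under the ledges rests on the depth reached.
    - The filter fits to the last pictures were poor and could not confirm the height.

Nothing on the bench looked moved in the last pictures. The arm was clear of everything at the end.

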